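# Move the spice tins to the acrylic tray, keeping their order

## Task

The old wooden spice rack is being retired: move its four tins, one to each compartment, into the upper tier of the clear acrylic tray. Keep them upright in the same left-to-right order as they stand in the rack now, so that the cook still finds each spice by its place. Leave the tape dispenser, the mug of markers and the bulldog clip undisturbed.

Things in the scene. Friction and masses are not known exactly. Their poses are not given: they have to be found in the camera images.
- tin_red_mid (a point): closed spice tin with a red lid: upright cylinder 44 mm in diameter and 80 mm high, bare metal body with a paper label, lid (same diameter) over the top 22 mm, 85 to 170 g. This point is its centre, half-way up (40 mm above its underside); z points up out of the lid. At the start all four tins stand in the wooden rack, one in each place, in any order.
- tin_yellow_mid (a point): closed spice tin with a yellow lid: upright cylinder 44 mm in diameter and 80 mm high, bare metal body with a paper label, lid (same diameter) over the top 22 mm, 85 to 170 g. This point is its centre, half-way up (40 mm above its underside); z points up out of the lid. At the start all four tins stand in the wooden rack, one in each place, in any order.
- tin_green_mid (a point): closed spice tin with a green lid: upright cylinder 44 mm in diameter and 80 mm high, bare metal body with a paper label, lid (same diameter) over the top 22 mm, 85 to 170 g. This point is its centre, half-way up (40 mm above its underside); z points up out of the lid. At the start all four tins stand in the wooden rack, one in each place, in any order.
- tin_blue_mid (a point): closed spice tin with a blue lid: upright cylinder 44 mm in diameter and 80 mm high, bare metal body with a paper label, lid (same diameter) over the top 22 mm, 85 to 170 g. This point is its centre, half-way up (40 mm above its underside); z points up out of the lid. At the start all four tins stand in the wooden rack, one in each place, in any order.
- rack: fixed wooden spice rack where the tins start, 96 mm deep (x), 304 mm long (y). Origin on the bench under its middle; x away from the robot, y to the robot's left, z up. Floor 12 mm above the bench. Four places in a row, centred at x = 0, y = -105, -35, 35, 105 mm, parted by 5 mm ribs; ribs and the rails at x = -44 and 44 mm end 24 and 28 mm above the bench, end panels 45 mm.
- tray: fixed clear acrylic tray of two tiers, 84 mm deep (x), 286 mm long (y). Origin on the bench under its middle; x away from the robot, y to its left, z up. Upper tier, open above, teal pads: floor 80 mm above the bench; four compartments in a row, centred at x = 0, y = -105, -35, 35, 105 mm, inside 78 (x) by 67 (y) mm; 3 mm walls end 96 mm above the bench. Lower tier: note pads, no part.
- mug: white ceramic mug, 82 mm in diameter and 95 mm high, with a handle (at its +y, reaching 73 mm from the axis) and three capped black markers standing in it, the whole about 145 mm high; loose, to be left alone. Origin at the centre of its underside.
- dispenser: grey plastic tape dispenser with a roll of tape on its sprung arm, 150 mm long (x), 56 mm wide (y), 90 mm high; loose, to be left alone. Origin at the centre of its underside.
- clip: small aluminium bulldog clip lying flat, 57 mm long (x), 36 mm wide (y), 27 mm high; loose, to be left alone. Origin near the middle of its underside.
There are look-alikes about, which are no part of the job. What is shaped like the part that bears tin_green_mid but orange is not meant. Leave any pink look-alike of the part that bears tin_red_mid alone.

How it is judged:
By the outcome, as a careful person would: the job done as asked, in the order asked, and still so for the second after the job is handed in, with the robot touching nothing.
It also fails if it takes over 104 s, if anything falls off the work surface, if the arm or the gripper's body presses on something with over 40 N, if the wrist force passes 120 N, or if a joint passes its speed limit or range.

## Robot

A 6-joint arm with a two-finger parallel gripper is mounted at the origin on the work surface. World frame = base frame: x ahead of the robot, y to its left, z up, the work surface at z = 0. Lengths are in m, angles in degrees, forces in N, time in s.
With the tool pointing down it reaches from about 0.4 to 0.825 m from the base axis. Payload 7 kg.
Tool frame: the origin (TCP) lies at the very end of the fingers, on their centre line; the grasp point (between the pads) lies 19 mm behind it (hold_point_z is the distance from the TCP to the grasp point, in m); x points along the fingers, y is the direction in which the jaws open and shut, and the axes are right-handed (so a half turn about x gives the same grasp; the last joint's range is limited). The gripper opens to 88 mm and grips with 3 to 60 N. Pads are 19 mm wide; open, the fingers measure 130 mm over their backs; the gripper's body (78 mm by 193 mm) begins 47 mm behind the grasp point.
Start: joints at [80.85, 20.546, 0.682, 0, -70.136, -16.507], TCP at [0.292, 0.608, 0.227] pointing down, gripper open.
Joint ranges: [-176.03, 176.03], [-82.01, 121.73], [-58.28, 71.71], [-173.87, 95.51], [-174.79, -0.11], [-173.66, 173.66]. Speed limits (degrees/s): [136.94, 136.94, 172.46, 180, 180, 180].

## Interface

Orientations are given as [roll, pitch, yaw] about the fixed x, y, z axes, in that order (R = Rz(yaw) Ry(pitch) Rx(roll)).
In Python, from plant import * gives the robot as it stands.
- The arm moves only by the shell command python3 -m crank 'ROWS'. ROWS is a JSON object of lists of equal length, an entry for each row: "delta_pos": the shift along the tool's x, y, z in m, a list of three; "turn": the turn, a rotation vector about the tool's x, y, z in degrees, a list of three; "grip": the opening, from 0 (shut) to 1 (fully open). A call has 1 to 12 rows; each row is the pose to reach, as a shift and turn from the pose commanded when the call began, along the tool's axes at that moment; what a row does not reach only later rows make up. A row lasts 1/12 s, in which the tool goes at most 41.7 mm and 7.16 degrees, less where a joint would pass 70% of its speed; a pose out of reach is approached as far as the arm can. A call with a gripper value outside its range is refused whole. The fingers move at their own pace and stop on an object; the grip force is fixed at half the most. Time passes only in rows, so rows that repeat a pose let the fingers close. It gives the time, the measured TCP pose, the force and the opening at its end, in the units of the state.
- get_obs(): the state, without advancing time (a new reading comes with each control period).
- snapshot(name): name is "scene" or "top"; returns a dict with "pixels" (420x560x3 uint8, blue, green, red), "range_z" (420x560 float32, m along the optical axis (not along the pixel's ray), 0 where there is no reading), "camera_matrix" (3x3 intrinsics, pixels), "eye" and "rotation" of the camera in the world. Camera axes: x right, y up, looking along -z (the intrinsics and any distortion apply to the point x, -y, -z); pixel columns grow to the right and rows downward; lengths in m; the calibration is good to about 2 mm. A picture is of the moment at which its call begins.
- close_job(): hands the job in, once; it reports no verdict.
The state is a dict: "clock": time; "joint_pos": joint angles; "qvel": joint speeds; "tau": joint torques, N m; "tool_pos": TCP position; "orientation": TCP orientation; "force": force on the tool from outside, world axes, zero at the start; "moment": the same for the moment, N m; "opening": finger opening in m.
Only numpy, scipy, OpenCV 4.12 (cv2) and the standard library are available. Lean on these libraries where they do the work, as an engineer would, in place of code of your own. Each camera call takes 0.05 s, during which the arm holds its last target. There are 200 camera calls.

## Working session

There is one attempt and no reset: what is moved stays moved. The work goes in short steps, Python scripts to look and compute and a shell command to move; the robot and the scene stay as the last step left them, time stands still between calls to the robot, and variables do not carry over. Pictures are saved under pics/ and viewed, about 12 in all and at most 16, crops included, and the job is handed in when it is done.

```bash
mkdir -p pics; cat > h.py <<'E'
from plant import *
import numpy as np, cv2
def cloud(s):
    K=np.array(s["camera_matrix"]);z=s["range_z"];h,w=z.shape
    u,v=np.meshgrid(np.arange(w),np.arange(h))
    p=np.stack([(u-K[0,2])/K[0,0]*z,-(v-K[1,2])/K[1,1]*z,-z],-1)
    return p@np.array(s["rotation"]).T+np.array(s["eye"])
E
python3 - <<'E'
from h import *
o=get_obs();print({k:np.round(v,3) for k,v in o.items()})
for n in("scene","top"):
    s=snapshot(n);cv2.imwrite(f"pics/{n}0.png",s["pixels"]);print(n,{k:np.round(v,3).tolist() for k,v in s.items() if k not in("pixels","range_z")})
    np.save(n+"0.npy",cloud(s))
E
```

```text
{'clock': np.float64(0.0), 'joint_pos': array([ 8.0850e+01,  2.0591e+01,  6.3600e-01, -1.9000e-02, -7.0135e+01,
       -1.6506e+01]), 'qvel': array([ 0.014,  0.105,  0.113,  0.028, -0.031, -0.055]), 'tau': array([-0.0000e+00, -5.8273e+01,  2.9305e+01,  6.9970e+00,  7.0000e-03,
       -0.0000e+00]), 'tool_pos': array([0.292, 0.608, 0.226]), 'orientation': array([  95.564,   89.908, -110.099]), 'force': array([-0.901,  0.608, -0.365]), 'moment': array([ 0.04 ,  0.019, -0.028]), 'opening': np.float64(0.088)}
scene {'camera_matrix': [[503.237, 0.0, 281.452], [0.0, 503.237, 212.823], [0.0, 0.0, 1.0]], 'eye': [1.044, 0.445, 1.107], 'rotation': [31.284, 0.25, 132.396]}Traceback (most recent call last):
  File "<stdin>", line 5, in <module>
  File "h.py", line 7, in cloud
    return p@np.array(s["rotation"]).T+np.array(s["eye"])
           ~~~~~~~~~~~~~~~~~~~~~~~~~~~^~~~~~~~~~~~~~~~~~~
ValueError: operands could not be broadcast together with shapes (420,560) (3,)
```

View pics/scene0.png

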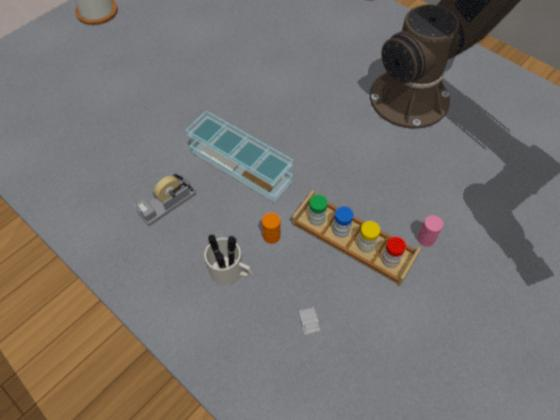

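The scene view shows the wooden rack with green (318,203), blue (343,217), yellow (369,232) and red (395,247) lids. The acrylic tray is at (238,155). The look-alikes are orange at (271,227) and pink at (430,230).

```bash
sed -i 's/    return p@.*/    return p@Rotation.from_euler("xyz",s["rotation"],degrees=True).as_matrix().T+np.array(s["eye"])/; 2a from scipy.spatial.transform import Rotation' h.py
cat >> h.py <<'E'
def lids(s):
    P=cloud(s);H=cv2.cvtColor(s["pixels"],cv2.COLOR_BGR2HSV);out={}
    for n,(a,b) in dict(red=(0,5),orange=(8,18),yellow=(24,34),green=(45,80),blue=(105,125),pink=(160,176)).items():
        m=cv2.inRange(H,(a,150 if n!="pink" else 80,70),(b,255,255))
        c,l,st,ce=cv2.connectedComponentsWithStats(m)
        for i in range(1,c):
            if st[i,4]<60: continue
            q=P[l==i];q=q[np.isfinite(q).all(1)];zt=np.percentile(q[:,2],95)
            t=q[q[:,2]>zt-.005];k=(t.min(0)+t.max(0))/2
            print(n,ce[i].round(),st[i,4],"top z %.3f"%zt,"mean",t.mean(0).round(4)[:2],"mid",k.round(4)[:2])
E
python3 - <<'E'
from h import *
for n in("scene","top"):
    s=snapshot(n);cv2.imwrite(f"pics/{n}0.png",s["pixels"]);print(n,{k:np.round(v,3).tolist() for k,v in s.items() if k not in("pixels","range_z")})
    np.save(n+"0.npy",cloud(s));lids(s)
E
```

```text
scene {'camera_matrix': [[503.237, 0.0, 281.452], [0.0, 503.237, 212.823], [0.0, 0.0, 1.0]], 'eye': [1.044, 0.445, 1.107], 'rotation': [31.284, 0.25, 132.396]}
red [396. 246.] 297 top z 0.094 mean [0.4814 0.2757] mid [0.7502 0.3496]
orange [99. 16.] 187 top z 0.015 mean [ 0.4029 -0.9689] mid [ 0.6805 -0.3079]
orange [271. 227.] 467 top z 0.082 mean [0.6247 0.0221] mid [0.82   0.2199]
orange [347. 249.] 555 top z 0.030 mean [0.5434 0.1871] mid [0.7629 0.243 ]
orange [ 14. 406.] 85 top z -0.742 mean [ 1.4306 -0.4823] mid [ 1.4319 -0.482 ]
yellow [370. 230.] 298 top z 0.094 mean [0.4941 0.2104] mid [0.7539 0.3155]
green [318. 203.] 242 top z 0.094 mean [0.5099 0.0704] mid [0.5096 0.0701]
blue [344. 215.] 264 top z 0.094 mean [0.4944 0.1365] mid [0.4934 0.1373]
pink [430. 230.] 520 top z 0.082 mean [0.3696 0.3056] mid [0.6939 0.3643]
top {'camera_matrix': [[488.843, 0.0, 281.599], [0.0, 488.843, 211.018], [0.0, 0.0, 1.0]], 'eye': [0.501, -0.008, 1.265], 'rotation': [3.832, 0.767, -88.622]}
red [170. 252.] 276 top z 0.097 mean [0.4734 0.2747] mid [0.474  0.2758]
orange [280. 197.] 275 top z 0.084 mean [0.6124 0.0145] mid [0.568  0.0146]
yellow [199. 249.] 266 top z 0.097 mean [0.4809 0.2072] mid [0.4806 0.2066]
blue [228. 247.] 248 top z 0.097 mean [0.4898 0.1361] mid [0.4906 0.1364]
pink [161. 297.] 384 top z 0.084 mean [0.3625 0.3037] mid [0.4208 0.1588]
```

View pics/top0.png

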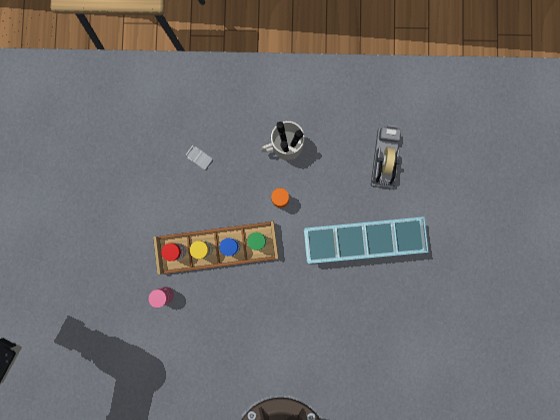

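Robot's left is +y, which is image-left in the top view. The order left to right is red (170,252), yellow (199,249), blue (228,247), green (257,241). The orange (280,197) and pink (158,298) tins stand outside the rack, so they are the look-alikes. I'll confirm this in a crop while measuring.

```bash
cat >> h.py <<'E'
def ray(s,uv,z):
    K=np.array(s["camera_matrix"]);R=Rotation.from_euler("xyz",s["rotation"],degrees=True).as_matrix();e=np.array(s["eye"])
    d=R@np.array([(uv[0]-K[0,2])/K[0,0],-(uv[1]-K[1,2])/K[1,1],-1]);return (e+d*(z-e[2])/d[2])[:2]
def blobs(s,lo,hi,amin,amax=1e5):
    H=cv2.cvtColor(s["pixels"],cv2.COLOR_BGR2HSV);m=cv2.inRange(H,lo,hi)
    c,l,st,ce=cv2.connectedComponentsWithStats(m)
    return [(ce[i],st[i],l==i) for i in range(1,c) if amin<st[i,4]<amax]
E
python3 - <<'E'
from h import *
s=snapshot("top");P=cloud(s);t=snapshot("scene");Q=cloud(t)
for n,lo,hi in(("red",(0,150,70),(5,255,255)),("yellow",(24,150,70),(34,255,255)),("green",(45,100,50),(80,255,255)),("blue",(105,150,70),(125,255,255))):
    for nm,v,C in(("top",s,P),("scene",t,Q)):
        for ce,st,m in blobs(v,lo,hi,60):
            # top disc: points within 5mm of the lid top
            q=C[m];q=q[np.abs(q[:,2]-.093)<.006]
            if len(q)>20:print(n,nm,ce.round(1),st[4],"ray",ray(v,ce,.092).round(4),"disc mid",((q.min(0)+q.max(0))/2).round(4),"mean",q.mean(0).round(4))
for ce,st,m in blobs(s,(80,60,40),(100,255,200),200):
    q=P[m];print("teal",ce.round(1),st[4],"ray80",ray(s,ce,.081).round(4),np.median(q,0).round(4))
H=cv2.cvtColor(s["pixels"],cv2.COLOR_BGR2HSV);print(H[243,350],H[241,257])
# wood outline of rack
m=cv2.inRange(H,(5,60,40),(25,255,255));m[:200]=0
c,_=cv2.findContours(cv2.morphologyEx(m,cv2.MORPH_CLOSE,np.ones((15,15))),0,2);r=cv2.minAreaRect(max(c,key=cv2.contourArea));print("rack",r,ray(s,r[0],.03))
b=[ray(s,p,.03) for p in cv2.boxPoints(r)];print(np.round(b,3).tolist())
cr=s["pixels"][180:310,140:440];cv2.imwrite("pics/crop0.png",cv2.resize(cr,None,fx=2.6,fy=2.6,interpolation=cv2.INTER_CUBIC))
o=get_obs();print(Rotation.from_euler("xyz",o["orientation"],degrees=True).as_matrix().round(3))
E
```

```text
red top [170.3 251.6] 277 ray [0.475  0.2747] disc mid [0.474  0.276  0.0928] mean [0.4743 0.2754 0.0931]
red scene [395.5 246. ] 294 ray [0.4824 0.2764] disc mid [0.4783 0.2754 0.0919] mean [0.4788 0.2753 0.0913]
yellow top [198.6 249.3] 265 ray [0.482  0.2067] disc mid [0.4816 0.207  0.0929] mean [0.4816 0.2071 0.093 ]
yellow scene [369.6 230.5] 301 ray [0.4895 0.2086] disc mid [0.4848 0.2066 0.0923] mean [0.4855 0.2068 0.0912]
green top [256.2 240.9] 247 ray [0.5055 0.0693] disc mid [0.5053 0.0707 0.0925] mean [0.5055 0.0698 0.0927]
green scene [317.8 203.4] 273 ray [0.5134 0.0722] disc mid [0.5092 0.069  0.092 ] mean [0.5092 0.0699 0.0914]
blue top [228.3 246.6] 249 ray [0.4903 0.1356] disc mid [0.4894 0.1363 0.093 ] mean [0.4899 0.136  0.093 ]
blue scene [343.6 215.5] 263 ray [0.4983 0.1388] disc mid [0.4929 0.1376 0.0914] mean [0.4945 0.1369 0.0912]
teal [408.2 235.2] 754 ray80 [ 0.528  -0.2965] [ 0.5279 -0.2965  0.0809]
teal [379.1 238.5] 709 ray80 [ 0.5185 -0.2265] [ 0.5179 -0.2263  0.081 ]
teal [350.4 241.2] 696 ray80 [ 0.5103 -0.1576] [ 0.5104 -0.157   0.081 ]
teal [321.4 243.9] 697 ray80 [ 0.502  -0.0877] [ 0.502  -0.0873  0.0808]
[ 95  89 129] [ 69 145 151]
rack ((215.3568572998047, 247.5303192138672), (38.362449645996094, 122.2861328125), 82.62623596191406) [0.48660325 0.17595077]
[[0.511, 0.337], [0.558, 0.031], [0.462, 0.016], [0.416, 0.321]]
[[-0.    -0.433 -0.901]
 [-0.001 -0.901  0.433]
 [-1.     0.001 -0.   ]]
```

View pics/crop0.png

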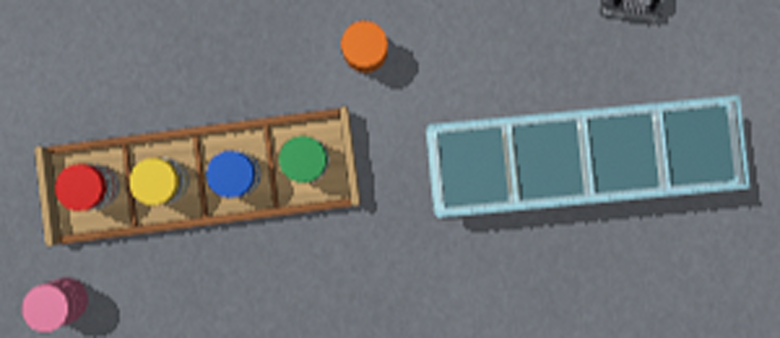

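The crop confirms red, yellow, blue and green in the rack, left to right, with orange and pink outside it. I'll move green first, to the rightmost compartment, then work leftwards so the arm never carries a tin over placed ones.

```bash
cat > go.py <<'E'
import sys
from h import *
x,y,z,yaw=map(float,sys.argv[1:])
o=get_obs();R=Rotation.from_euler("xyz",o["orientation"],degrees=True)
c,s_=np.cos(np.radians(yaw)),np.sin(np.radians(yaw))
T=np.array([[0,-c,-s_],[0,-s_,c],[-1,0,0]])
print("dpos",(R.inv().apply(np.array([x,y,z])-o["tool_pos"])).round(4),"turn",(R.inv()*Rotation.from_matrix(T)).as_rotvec(degrees=True).round(2),"at",o["tool_pos"].round(4),"clk",round(float(o["clock"]),2))
E
python3 -m crank '{"delta_pos":[[0.0,0.392,-0.427],[0.0,0.392,-0.427],[0.0,0.392,-0.427],[0.0,0.392,-0.427],[0.0,0.392,-0.427],[0.0,0.392,-0.427],[0.0,0.392,-0.427],[0.0,0.392,-0.427],[0.0,0.392,-0.427],[0.0,0.392,-0.427],[0.0,0.392,-0.427],[0.0,0.392,-0.427]],"turn":[[55.8,0,0],[55.8,0,0],[55.8,0,0],[55.8,0,0],[55.8,0,0],[55.8,0,0],[55.8,0,0],[55.8,0,0],[55.8,0,0],[55.8,0,0],[55.8,0,0],[55.8,0,0]],"grip":[0.8,0.8,0.8,0.8,0.8,0.8,0.8,0.8,0.8,0.8,0.8,0.8]}'
python3 go.py .507 .0698 .14 8.5
```

```text
clock: 1.25
tool_pos: [0.4781, 0.1422, 0.227]
orientation: [-59.6, 89.9, 38.9]
force: [-0.1, 0.8, -0.9]
opening: 0.0698
dpos [ 0.0869 -0.0177 -0.076 ] turn [0.07 0.03 0.05] at [0.4781 0.1422 0.227 ] clk 1.25
```

```bash
python3 -m crank '{"delta_pos":[[0.03,-0.018,-0.038],[0.05,-0.018,-0.076],[0.08,-0.018,-0.076],[0.08,-0.018,-0.076],[0.08,-0.018,-0.076]],"turn":[[0,0,0],[0,0,0],[0,0,0],[0,0,0],[0,0,0]],"grip":[0.8,0.8,0.8,0.8,0.8]}'
python3 go.py .507 .0698 .046 8.5
python3 - <<'E'
from h import *
s=snapshot("scene");cv2.imwrite("pics/s1.png",cv2.resize(s["pixels"][120:300,180:480],None,fx=2.6,fy=2.6))
E
```

```text
clock: 1.67
tool_pos: [0.5061, 0.0704, 0.1454]
orientation: [112.4, 89.8, -149.2]
force: [0.3, 0.5, 0.5]
opening: 0.0702
dpos [ 0.0994 -0.0012 -0.0006] turn [-0.06 -0.08 -0.21] at [0.5061 0.0704 0.1454] clk 1.67
```

View pics/s1.png

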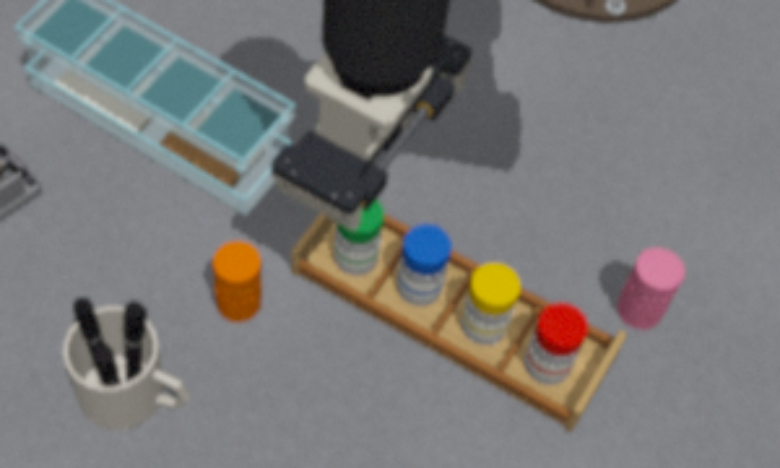

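The gripper straddles the green lid at crop (358,215), with its jaws along the rack's depth. I'll descend and grip.

```bash
python3 -m crank '{"delta_pos":[[0.03,-0.001,0],[0.06,-0.001,0],[0.085,-0.001,0],[0.099,-0.001,0],[0.099,-0.001,0],[0.099,-0.001,0],[0.099,-0.001,0],[0.099,-0.001,0],[0.099,-0.001,0],[0.099,-0.001,0],[0.099,-0.001,0],[0.099,-0.001,0]],"turn":[[0,0,0],[0,0,0],[0,0,0],[0,0,0],[0,0,0],[0,0,0],[0,0,0],[0,0,0],[0,0,0],[0,0,0],[0,0,0],[0,0,0]],"grip":[0.8,0.8,0.8,0.8,0.8,0.3,0.3,0.3,0.3,0.3,0.3,0.3]}'
python3 go.py .528 -.2965 .15 7.5
```

```text
clock: 2.72
tool_pos: [0.5085, 0.0722, 0.0487]
orientation: [-71.8, 89.9, 26.7]
force: [-2.7, 1.0, 7.6]
opening: 0.0436
dpos [-0.1015  0.0354 -0.3674] turn [1.06 0.03 0.1 ] at [0.5085 0.0722 0.0487] clk 2.72
```

```bash
python3 -m crank '{"delta_pos":[[-0.02,0,0],[-0.05,0,0],[-0.08,0,0],[-0.11,0,0],[-0.12,0,0],[-0.12,0,0]],"turn":[[0,0,0],[0,0,0],[0,0,0],[0,0,0],[0,0,0],[0,0,0]],"grip":[0.3,0.3,0.3,0.3,0.3,0.3]}'
python3 go.py .528 -.2965 .165 7.5
python3 - <<'E'
from h import *
s=snapshot("scene");cv2.imwrite("pics/s2.png",cv2.resize(s["pixels"][120:300,180:480],None,fx=2.6,fy=2.6))
E
```

```text
clock: 3.22
tool_pos: [0.5096, 0.0724, 0.1709]
orientation: [-73.4, 89.7, 25.2]
force: [0.3, -0.5, -2.2]
opening: 0.0436
dpos [ 0.005   0.0366 -0.3676] turn [1.05 0.1  0.33] at [0.5096 0.0724 0.1709] clk 3.22
```

View pics/s2.png

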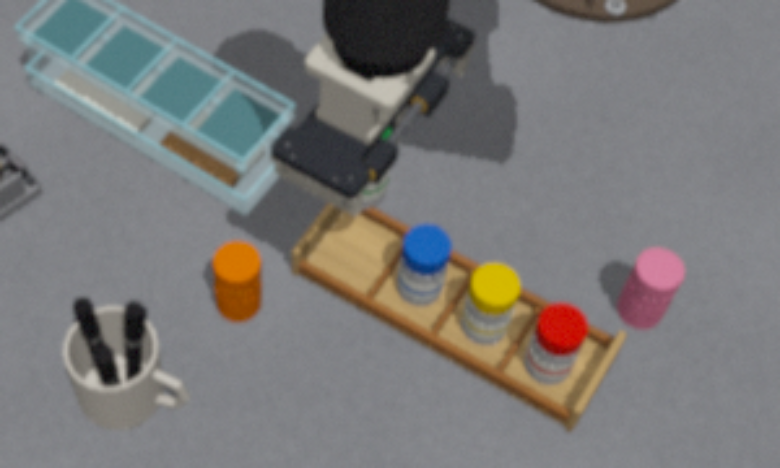

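Green is held upright with the body visible below the jaws, at crop (370,190). I'll carry it to the rightmost compartment.

```bash
python3 -m crank '{"delta_pos":[[0,0.002,-0.02],[0,0.005,-0.05],[0,0.009,-0.09],[0,0.013,-0.13],[0,0.017,-0.17],[0,0.021,-0.21],[0,0.025,-0.25],[0,0.029,-0.29],[0,0.033,-0.33],[0,0.035,-0.355],[0,0.036,-0.366],[0,0.036,-0.366]],"turn":[[1,0,0],[1,0,0],[1,0,0],[1,0,0],[1,0,0],[1,0,0],[1,0,0],[1,0,0],[1,0,0],[1,0,0],[1,0,0],[1,0,0]],"grip":[0.3,0.3,0.3,0.3,0.3,0.3,0.3,0.3,0.3,0.3,0.3,0.3]}'
python3 go.py .528 -.2945 .119 7.5
python3 - <<'E'
from h import *
s=snapshot("scene");cv2.imwrite("pics/s3.png",cv2.resize(s["pixels"][60:240,100:400],None,fx=2.6,fy=2.6))
E
```

```text
clock: 4.27
tool_pos: [0.5254, -0.2975, 0.165]
orientation: [68.2, 89.8, 165.6]
force: [0.4, -0.3, -1.7]
opening: 0.0439
dpos [ 0.046  -0.0031  0.0025] turn [-0.15  0.08 -0.2 ] at [ 0.5254 -0.2975  0.165 ] clk 4.27
```

View pics/s3.png

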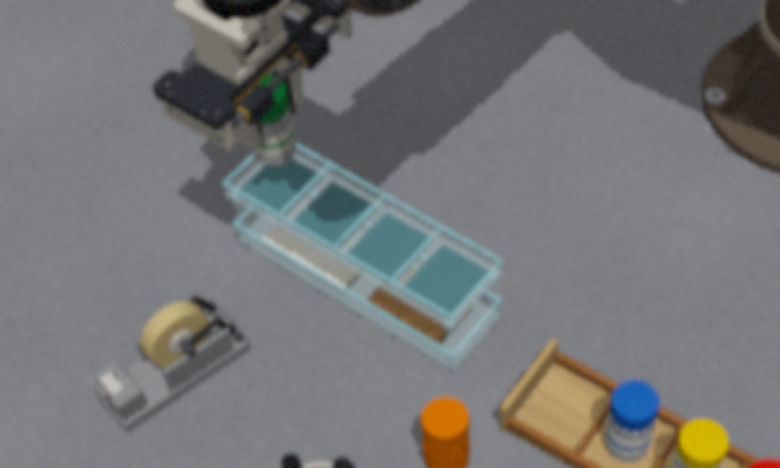

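Green hangs over the rightmost compartment, at crop (275,140). I'll lower it slowly, then release and back up.

```bash
python3 -m crank '{"delta_pos":[[0.015,-0.003,0.002],[0.03,-0.003,0.002],[0.038,-0.003,0.002],[0.042,-0.003,0.002],[0.045,-0.003,0.002],[0.047,-0.003,0.002],[0.047,-0.003,0.002],[0.047,-0.003,0.002]],"turn":[[0,0,0],[0,0,0],[0,0,0],[0,0,0],[0,0,0],[0,0,0],[0,0,0],[0,0,0]],"grip":[0.3,0.3,0.3,0.3,0.3,0.3,0.3,0.3]}'
```

```text
clock: 4.98
tool_pos: [0.5297, -0.2931, 0.1211]
orientation: [-115.8, 90.0, -18.2]
force: [0.5, 0.5, -0.4]
opening: 0.0433
```

```bash
python3 -m crank '{"delta_pos":[[0.001,0,0],[0.002,0,0],[0.003,0,0],[0.003,0,0],[0.003,0,0]],"turn":[[0,0,0],[0,0,0],[0,0,0],[0,0,0],[0,0,0]],"grip":[0.3,0.3,0.3,0.3,0.3]}'
```

```text
clock: 5.4
tool_pos: [0.5294, -0.2931, 0.1175]
orientation: [73.4, 90.0, 170.9]
force: [-1.0, -0.8, -1.9]
opening: 0.0434
```

```bash
python3 -m crank '{"delta_pos":[[0.001,0,0],[0.002,0,0],[0.003,0,0],[0.003,0,0]],"turn":[[0,0,0],[0,0,0],[0,0,0],[0,0,0]],"grip":[0.3,0.3,0.3,0.3]}'
```

```text
clock: 5.73
tool_pos: [0.5296, -0.2933, 0.1167]
orientation: [-142.3, 89.9, -44.7]
force: [-4.4, 3.9, 14.0]
opening: 0.0438
```

```bash
python3 -m crank '{"delta_pos":[[-0.002,0,0],[-0.002,0,0],[-0.002,0,0],[-0.002,0,0],[-0.002,0,0],[-0.002,0,0],[-0.02,0,0],[-0.05,0,0],[-0.08,0,0],[-0.09,0,0],[-0.09,0,0]],"turn":[[0,0,0],[0,0,0],[0,0,0],[0,0,0],[0,0,0],[0,0,0],[0,0,0],[0,0,0],[0,0,0],[0,0,0],[0,0,0]],"grip":[0.3,0.3,0.8,0.8,0.8,0.8,0.8,0.8,0.8,0.8,0.8]}'
python3 go.py .4918 .1365 .15 8.5
```

```text
clock: 6.65
tool_pos: [0.5312, -0.2938, 0.2082]
orientation: [-116.7, 89.7, -19.1]
force: [0.6, -0.1, 0.3]
opening: 0.0702
dpos [ 0.0571 -0.0173  0.4319] turn [-0.94 -0.16  0.31] at [ 0.5312 -0.2938  0.2082] clk 6.65
```

```bash
python3 -m crank '{"delta_pos":[[0,-0.017,0.432],[0,-0.017,0.432],[0,-0.017,0.432],[0,-0.017,0.432],[0,-0.017,0.432],[0,-0.017,0.432],[0,-0.017,0.432],[0,-0.017,0.432],[0,-0.017,0.432],[0.04,-0.017,0.432],[0.055,-0.017,0.432],[0.055,-0.017,0.432]],"turn":[[-1,0,0],[-1,0,0],[-1,0,0],[-1,0,0],[-1,0,0],[-1,0,0],[-1,0,0],[-1,0,0],[-1,0,0],[-1,0,0],[-1,0,0],[-1,0,0]],"grip":[0.8,0.8,0.8,0.8,0.8,0.8,0.8,0.8,0.8,0.8,0.8,0.8]}'
python3 go.py .4918 .1365 .048 8.5
python3 - <<'E'
from h import *
s=snapshot("scene");cv2.imwrite("pics/s4.png",cv2.resize(s["pixels"][80:300,100:450],None,fx=2.2,fy=2.2))
E
```

```text
clock: 7.65
tool_pos: [0.4863, 0.1396, 0.144]
orientation: [102.5, 89.6, -158.9]
force: [-1.5, -0.3, -0.2]
opening: 0.0703
dpos [ 0.0959 -0.0057 -0.0037] turn [ 0.17 -0.09 -0.39] at [0.4863 0.1396 0.144 ] clk 7.65
```

View pics/s4.png

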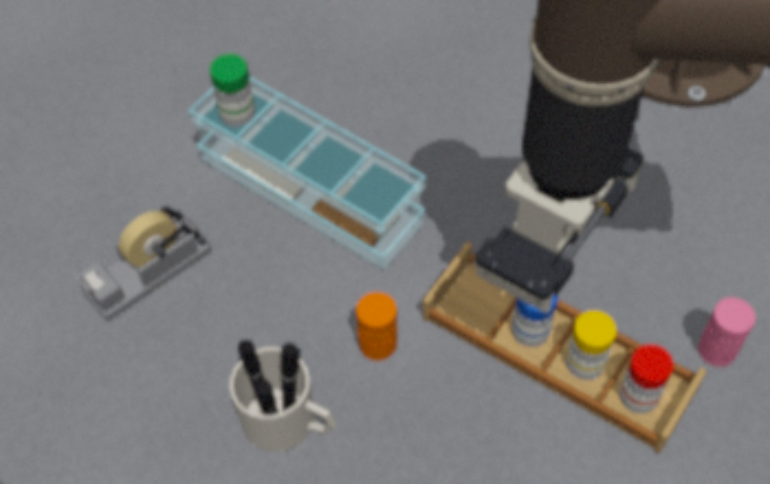

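Green stands upright in the rightmost compartment, at crop (232,90). The gripper is over blue at (535,310). I'll descend, grip and lift.

```bash
python3 -m crank '{"delta_pos":[[0.03,-0.003,-0.001],[0.06,-0.003,-0.001],[0.085,-0.003,-0.001],[0.098,-0.003,-0.001],[0.098,-0.003,-0.001],[0.098,-0.003,-0.001],[0.098,-0.003,-0.001],[0.098,-0.003,-0.001],[0.098,-0.003,-0.001],[0.098,-0.003,-0.001],[0.098,-0.003,-0.001],[0.098,-0.003,-0.001]],"turn":[[0,0,0],[0,0,0],[0,0,0],[0,0,0],[0,0,0],[0,0,0],[0,0,0],[0,0,0],[0,0,0],[0,0,0],[0,0,0],[0,0,0]],"grip":[0.8,0.8,0.8,0.8,0.8,0.3,0.3,0.3,0.3,0.3,0.3,0.3]}'
python3 -m crank '{"delta_pos":[[-0.02,0,0],[-0.05,0,0],[-0.08,0,0],[-0.11,0,0],[-0.12,0,0],[-0.12,0,0]],"turn":[[0,0,0],[0,0,0],[0,0,0],[0,0,0],[0,0,0],[0,0,0]],"grip":[0.3,0.3,0.3,0.3,0.3,0.3]}'
python3 go.py .5185 -.2265 .165 7.5
```

```text
clock: 8.7
tool_pos: [0.4932, 0.1371, 0.0526]
orientation: [-72.3, 89.9, 26.3]
force: [-0.9, -1.1, 6.5]
opening: 0.0436
clock: 9.2
tool_pos: [0.4941, 0.1378, 0.1748]
orientation: [-65.5, 89.7, 33.0]
force: [0.3, -1.1, -1.7]
opening: 0.0433
dpos [ 0.0087  0.0302 -0.3639] turn [1.07 0.15 0.31] at [0.4941 0.1378 0.1748] clk 9.2
```

```bash
python3 -m crank '{"delta_pos":[[0,0.002,-0.02],[0,0.005,-0.05],[0,0.008,-0.09],[0,0.011,-0.13],[0,0.014,-0.17],[0,0.018,-0.21],[0,0.022,-0.25],[0,0.025,-0.29],[0,0.028,-0.33],[0,0.03,-0.355],[0,0.03,-0.363],[0,0.03,-0.363]],"turn":[[1,0,0],[1,0,0],[1,0,0],[1,0,0],[1,0,0],[1,0,0],[1,0,0],[1,0,0],[1,0,0],[1,0,0],[1,0,0],[1,0,0]],"grip":[0.3,0.3,0.3,0.3,0.3,0.3,0.3,0.3,0.3,0.3,0.3,0.3]}'
python3 go.py .5185 -.2265 .122 7.5
```

```text
clock: 10.2
tool_pos: [0.5159, -0.2284, 0.1696]
orientation: [72.5, 89.8, 169.9]
force: [-0.5, -0.5, -1.5]
opening: 0.0436
dpos [ 0.0476 -0.0029  0.0015] turn [-0.14  0.05 -0.16] at [ 0.5159 -0.2284  0.1696] clk 10.2
```

```bash
python3 -m crank '{"delta_pos":[[0.015,-0.001,0],[0.03,-0.001,0],[0.038,-0.001,0],[0.042,-0.001,0],[0.045,-0.001,0],[0.048,-0.001,0],[0.05,-0.001,0],[0.051,-0.001,0],[0.051,-0.001,0],[0.051,-0.001,0]],"turn":[[0,0,0],[0,0,0],[0,0,0],[0,0,0],[0,0,0],[0,0,0],[0,0,0],[0,0,0],[0,0,0],[0,0,0]],"grip":[0.3,0.3,0.3,0.3,0.3,0.3,0.3,0.3,0.3,0.3]}'
```

```text
clock: 11.03
tool_pos: [0.5181, -0.2265, 0.1209]
orientation: [-106.0, 90.0, -8.4]
force: [-0.3, -0.1, -0.9]
opening: 0.0437
```

```bash
python3 -m crank '{"delta_pos":[[0.001,0,0],[0.002,0,0],[0.002,0,0],[0.002,0,0]],"turn":[[0,0,0],[0,0,0],[0,0,0],[0,0,0]],"grip":[0.3,0.3,0.3,0.3]}'
```

```text
clock: 11.37
tool_pos: [0.5183, -0.2267, 0.1206]
orientation: [-123.1, 89.9, -25.5]
force: [-5.7, 3.3, 13.5]
opening: 0.0433
```

Blue is on the floor of its compartment (+13.5 N). I'll release it.

```bash
python3 -m crank '{"delta_pos":[[-0.002,0,0],[-0.002,0,0],[-0.002,0,0],[-0.002,0,0],[-0.002,0,0],[-0.002,0,0],[-0.02,0,0],[-0.05,0,0],[-0.08,0,0],[-0.085,0,0],[-0.085,0,0]],"turn":[[0,0,0],[0,0,0],[0,0,0],[0,0,0],[0,0,0],[0,0,0],[0,0,0],[0,0,0],[0,0,0],[0,0,0],[0,0,0]],"grip":[0.3,0.3,0.8,0.8,0.8,0.8,0.8,0.8,0.8,0.8,0.8]}'
python3 go.py .4835 .207 .15 8.5
```

```text
clock: 12.28
tool_pos: [0.5194, -0.2267, 0.2061]
orientation: [-107.2, 89.7, -9.6]
force: [-0.1, 0.0, -0.2]
opening: 0.0697
dpos [ 0.0556 -0.0212  0.4348] turn [-0.94 -0.08  0.26] at [ 0.5194 -0.2267  0.2061] clk 12.28
```

```bash
python3 -m crank '{"delta_pos":[[0,-0.021,0.435],[0,-0.021,0.435],[0,-0.021,0.435],[0,-0.021,0.435],[0,-0.021,0.435],[0,-0.021,0.435],[0,-0.021,0.435],[0,-0.021,0.435],[0,-0.021,0.435],[0.04,-0.021,0.435],[0.055,-0.021,0.435],[0.055,-0.021,0.435]],"turn":[[-1,0,0],[-1,0,0],[-1,0,0],[-1,0,0],[-1,0,0],[-1,0,0],[-1,0,0],[-1,0,0],[-1,0,0],[-1,0,0],[-1,0,0],[-1,0,0]],"grip":[0.8,0.8,0.8,0.8,0.8,0.8,0.8,0.8,0.8,0.8,0.8,0.8]}'
python3 go.py .4835 .207 .048 8.5
python3 - <<'E'
from h import *
s=snapshot("scene");cv2.imwrite("pics/s5.png",cv2.resize(s["pixels"][80:300,100:450],None,fx=2.2,fy=2.2))
E
```

```text
clock: 13.28
tool_pos: [0.4784, 0.2096, 0.1422]
orientation: [111.5, 89.5, -149.8]
force: [-1.0, -1.5, -0.6]
opening: 0.0705
dpos [ 0.0942 -0.0054 -0.0031] turn [ 0.16 -0.17 -0.42] at [0.4784 0.2096 0.1422] clk 13.28
```

View pics/s5.png

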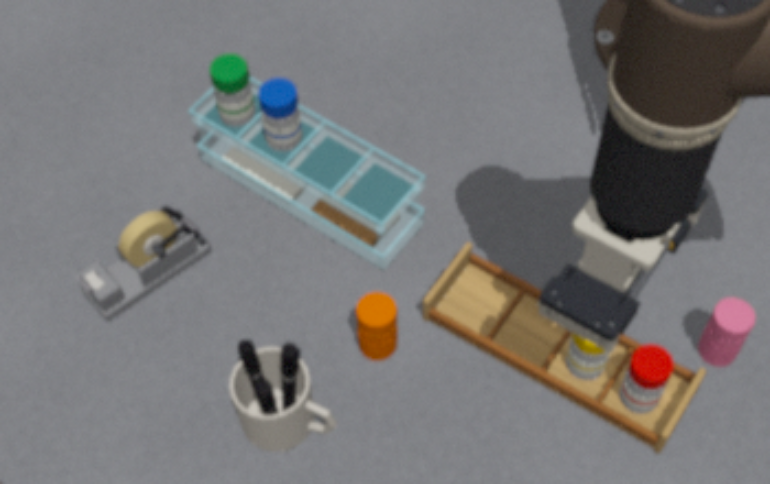

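Blue stands upright at crop (281,112) beside green. The gripper is over yellow at (590,345).

```bash
python3 -m crank '{"delta_pos":[[0.03,-0.003,-0.001],[0.06,-0.003,-0.001],[0.085,-0.003,-0.001],[0.098,-0.003,-0.001],[0.098,-0.003,-0.001],[0.098,-0.003,-0.001],[0.098,-0.003,-0.001],[0.098,-0.003,-0.001],[0.098,-0.003,-0.001],[0.098,-0.003,-0.001],[0.098,-0.003,-0.001],[0.098,-0.003,-0.001]],"turn":[[0,0,0],[0,0,0],[0,0,0],[0,0,0],[0,0,0],[0,0,0],[0,0,0],[0,0,0],[0,0,0],[0,0,0],[0,0,0],[0,0,0]],"grip":[0.8,0.8,0.8,0.8,0.8,0.3,0.3,0.3,0.3,0.3,0.3,0.3]}'
python3 -m crank '{"delta_pos":[[-0.02,0,0],[-0.05,0,0],[-0.08,0,0],[-0.11,0,0],[-0.12,0,0],[-0.12,0,0]],"turn":[[0,0,0],[0,0,0],[0,0,0],[0,0,0],[0,0,0],[0,0,0]],"grip":[0.3,0.3,0.3,0.3,0.3,0.3]}'
python3 go.py .5103 -.157 .165 7.5
```

```text
clock: 14.33
tool_pos: [0.4852, 0.2073, 0.0516]
orientation: [-65.1, 89.9, 33.4]
force: [-0.9, -0.6, 6.7]
opening: 0.0434
clock: 14.83
tool_pos: [0.4861, 0.2082, 0.1739]
orientation: [-58.6, 89.6, 40.0]
force: [0.3, 0.5, -1.0]
opening: 0.044
dpos [ 0.0076  0.0306 -0.3647] turn [1.07 0.19 0.3 ] at [0.4861 0.2082 0.1739] clk 14.83
```

```bash
python3 -m crank '{"delta_pos":[[0,0.002,-0.02],[0,0.005,-0.05],[0,0.008,-0.09],[0,0.011,-0.13],[0,0.014,-0.17],[0,0.018,-0.21],[0,0.022,-0.25],[0,0.025,-0.29],[0,0.028,-0.33],[0,0.03,-0.355],[0,0.03,-0.364],[0,0.03,-0.364]],"turn":[[1,0,0],[1,0,0],[1,0,0],[1,0,0],[1,0,0],[1,0,0],[1,0,0],[1,0,0],[1,0,0],[1,0,0],[1,0,0],[1,0,0]],"grip":[0.3,0.3,0.3,0.3,0.3,0.3,0.3,0.3,0.3,0.3,0.3,0.3]}'
python3 go.py .5103 -.157 .121 7.5
```

```text
clock: 15.83
tool_pos: [0.5084, -0.1593, 0.1691]
orientation: [81.5, 89.9, 178.8]
force: [-0.6, -0.6, -1.0]
opening: 0.0434
dpos [ 0.0481 -0.0023  0.0021] turn [-0.15  0.02 -0.13] at [ 0.5084 -0.1593  0.1691] clk 15.83
```

```bash
python3 -m crank '{"delta_pos":[[0.015,-0.001,0],[0.03,-0.001,0],[0.038,-0.001,0],[0.042,-0.001,0],[0.045,-0.001,0],[0.048,-0.001,0],[0.05,-0.001,0],[0.051,-0.001,0],[0.052,-0.001,0],[0.052,-0.001,0],[0.052,-0.001,0]],"turn":[[0,0,0],[0,0,0],[0,0,0],[0,0,0],[0,0,0],[0,0,0],[0,0,0],[0,0,0],[0,0,0],[0,0,0],[0,0,0]],"grip":[0.3,0.3,0.3,0.3,0.3,0.3,0.3,0.3,0.3,0.3,0.3]}'
```

```text
clock: 16.75
tool_pos: [0.5105, -0.1573, 0.1196]
orientation: [-104.1, 89.9, -6.6]
force: [-2.0, 1.1, 4.9]
opening: 0.0434
```

Yellow has touched down (+4.9 N). I'll release it and go back for red.

```bash
python3 -m crank '{"delta_pos":[[0,0,0],[0,0,0],[0,0,0],[0,0,0],[0,0,0],[-0.02,0,0],[-0.05,0,0],[-0.08,0,0],[-0.085,0,0],[-0.085,0,0]],"turn":[[0,0,0],[0,0,0],[0,0,0],[0,0,0],[0,0,0],[0,0,0],[0,0,0],[0,0,0],[0,0,0],[0,0,0]],"grip":[0.8,0.8,0.8,0.8,0.8,0.8,0.8,0.8,0.8,0.8]}'
python3 go.py .476 .2755 .15 8.5
```

```text
clock: 17.58
tool_pos: [0.5117, -0.1574, 0.206]
orientation: [-99.1, 89.7, -1.6]
force: [-0.0, 0.7, -0.1]
opening: 0.0699
dpos [ 0.0558 -0.0213  0.4338] turn [-0.95 -0.05  0.28] at [ 0.5117 -0.1574  0.206 ] clk 17.58
```

```bash
python3 -m crank '{"delta_pos":[[0,-0.021,0.434],[0,-0.021,0.434],[0,-0.021,0.434],[0,-0.021,0.434],[0,-0.021,0.434],[0,-0.021,0.434],[0,-0.021,0.434],[0,-0.021,0.434],[0,-0.021,0.434],[0.04,-0.021,0.434],[0.055,-0.021,0.434],[0.055,-0.021,0.434]],"turn":[[-1,0,0],[-1,0,0],[-1,0,0],[-1,0,0],[-1,0,0],[-1,0,0],[-1,0,0],[-1,0,0],[-1,0,0],[-1,0,0],[-1,0,0],[-1,0,0]],"grip":[0.8,0.8,0.8,0.8,0.8,0.8,0.8,0.8,0.8,0.8,0.8,0.8]}'
python3 go.py .476 .2755 .048 8.5
python3 - <<'E'
from h import *
s=snapshot("scene");cv2.imwrite("pics/s6.png",cv2.resize(s["pixels"][80:300,100:450],None,fx=2.2,fy=2.2))
E
```

```text
clock: 18.58
tool_pos: [0.4708, 0.2774, 0.1416]
orientation: [118.7, 89.5, -142.7]
force: [-1.2, -1.3, -1.4]
opening: 0.0699
dpos [ 0.0936 -0.0056 -0.0023] turn [ 0.16 -0.24 -0.43] at [0.4708 0.2774 0.1416] clk 18.58
```

View pics/s6.png

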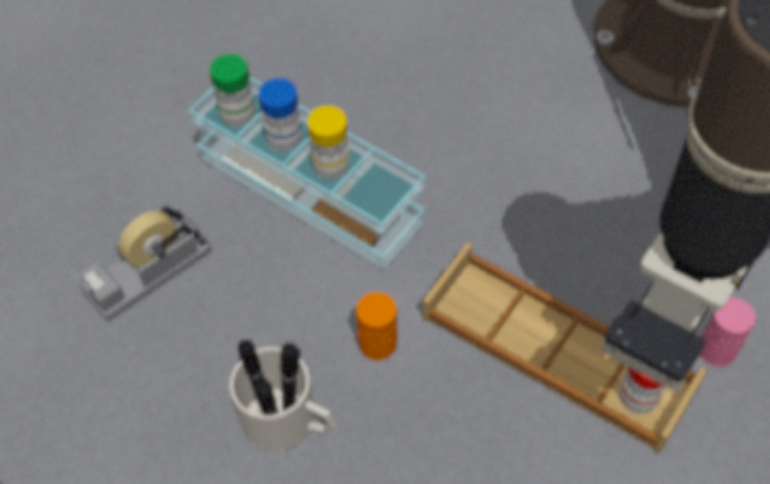

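Yellow stands upright at crop (328,140) beside blue and green. The gripper is over red at (645,378), and its body passes well above the pink tin.

```bash
python3 -m crank '{"delta_pos":[[0.03,-0.003,-0.001],[0.06,-0.003,-0.001],[0.085,-0.003,-0.001],[0.097,-0.003,-0.001],[0.097,-0.003,-0.001],[0.097,-0.003,-0.001],[0.097,-0.003,-0.001],[0.097,-0.003,-0.001],[0.097,-0.003,-0.001],[0.097,-0.003,-0.001],[0.097,-0.003,-0.001],[0.097,-0.003,-0.001]],"turn":[[0,0,0],[0,0,0],[0,0,0],[0,0,0],[0,0,0],[0,0,0],[0,0,0],[0,0,0],[0,0,0],[0,0,0],[0,0,0],[0,0,0]],"grip":[0.8,0.8,0.8,0.8,0.8,0.3,0.3,0.3,0.3,0.3,0.3,0.3]}'
python3 -m crank '{"delta_pos":[[-0.02,0,0],[-0.05,0,0],[-0.08,0,0],[-0.11,0,0],[-0.12,0,0],[-0.12,0,0]],"turn":[[0,0,0],[0,0,0],[0,0,0],[0,0,0],[0,0,0],[0,0,0]],"grip":[0.3,0.3,0.3,0.3,0.3,0.3]}'
python3 go.py .502 -.0875 .165 7.5
```

```text
clock: 19.63
tool_pos: [0.4776, 0.2756, 0.0526]
orientation: [-60.3, 89.9, 38.2]
force: [-0.5, -0.2, 6.2]
opening: 0.0439
clock: 20.13
tool_pos: [0.4784, 0.2764, 0.175]
orientation: [-53.0, 89.7, 45.5]
force: [-0.0, -0.3, -1.0]
opening: 0.0438
dpos [ 0.0085  0.0309 -0.3634] turn [1.07 0.21 0.27] at [0.4784 0.2764 0.175 ] clk 20.13
```

```bash
python3 -m crank '{"delta_pos":[[0,0.002,-0.02],[0,0.005,-0.05],[0,0.008,-0.09],[0,0.011,-0.13],[0,0.014,-0.17],[0,0.018,-0.21],[0,0.022,-0.25],[0,0.025,-0.29],[0,0.028,-0.33],[0,0.03,-0.355],[0,0.03,-0.363],[0,0.03,-0.363]],"turn":[[1,0,0],[1,0,0],[1,0,0],[1,0,0],[1,0,0],[1,0,0],[1,0,0],[1,0,0],[1,0,0],[1,0,0],[1,0,0],[1,0,0]],"grip":[0.3,0.3,0.3,0.3,0.3,0.3,0.3,0.3,0.3,0.3,0.3,0.3]}'
python3 go.py .502 -.0875 .121 7.5
```

```text
clock: 21.13
tool_pos: [0.5006, -0.0902, 0.1703]
orientation: [87.6, 89.9, -175.0]
force: [-0.1, 0.7, -1.6]
opening: 0.0434
dpos [ 0.0493 -0.0019  0.0024] turn [-0.14  0.01 -0.12] at [ 0.5006 -0.0902  0.1703] clk 21.13
```

```bash
python3 -m crank '{"delta_pos":[[0.015,-0.001,0],[0.03,-0.001,0],[0.038,-0.001,0],[0.042,-0.001,0],[0.045,-0.001,0],[0.048,-0.001,0],[0.05,-0.001,0],[0.051,-0.001,0],[0.052,-0.001,0],[0.052,-0.001,0],[0.052,-0.001,0]],"turn":[[0,0,0],[0,0,0],[0,0,0],[0,0,0],[0,0,0],[0,0,0],[0,0,0],[0,0,0],[0,0,0],[0,0,0],[0,0,0]],"grip":[0.3,0.3,0.3,0.3,0.3,0.3,0.3,0.3,0.3,0.3,0.3]}'
```

```text
clock: 22.05
tool_pos: [0.5027, -0.0881, 0.1206]
orientation: [-96.6, 89.9, 0.9]
force: [-3.4, 1.5, 6.2]
opening: 0.0437
```

Red has touched down. I'll release it, retreat upwards and clear the view.

```bash
python3 -m crank '{"delta_pos":[[0,0,0],[0,0,0],[0,0,0],[0,0,0],[0,0,0],[-0.02,0,0],[-0.05,0,0],[-0.08,0,0],[-0.11,0,0],[-0.12,0,0.04],[-0.12,0,0.08],[-0.12,0,0.12]],"turn":[[0,0,0],[0,0,0],[0,0,0],[0,0,0],[0,0,0],[0,0,0],[0,0,0],[0,0,0],[0,0,0],[0,0,0],[0,0,0],[0,0,0]],"grip":[0.8,0.8,0.8,0.8,0.8,0.8,0.8,0.8,0.8,0.8,0.8,0.8]}'
python3 -m crank '{"delta_pos":[[0,0,0.04],[0,0,0.08],[0,0,0.12],[0,0,0.16],[0,0,0.18],[0,0,0.18],[0,0,0.18]],"turn":[[0,0,0],[0,0,0],[0,0,0],[0,0,0],[0,0,0],[0,0,0],[0,0,0]],"grip":[0.8,0.8,0.8,0.8,0.8,0.8,0.8]}'
python3 - <<'E'
from h import *
P=np.load("top0.npy")
for nm in("scene","top"):
    s=snapshot(nm);C=cloud(s);cv2.imwrite(f"pics/end_{nm}.png",s["pixels"])
    for n,lo,hi in(("red",(0,150,70),(5,255,255)),("yellow",(24,150,70),(34,255,255)),("green",(45,100,50),(80,255,255)),("blue",(105,150,70),(125,255,255))):
        for ce,st,m in blobs(s,lo,hi,60):
            q=C[m];z=np.percentile(q[:,2],90);q=q[np.abs(q[:,2]-z)<.005]
            if z>.05:print(nm,n,ce.round(),q.mean(0).round(4))
E
```

```text
clock: 23.05
tool_pos: [0.4867, 0.0317, 0.2407]
orientation: [-70.8, 89.9, 26.6]
force: [0.6, -0.4, -0.0]
opening: 0.0703
clock: 23.63
tool_pos: [0.4626, 0.2104, 0.2392]
orientation: [126.3, 90.0, -136.0]
force: [-0.5, 0.2, 0.3]
opening: 0.07
scene red [271. 150.] [ 0.504  -0.0867  0.1594]
scene yellow [248. 137.] [ 0.512  -0.1562  0.1598]
scene green [204. 113.] [ 0.5315 -0.2941  0.1596]
scene blue [226. 124.] [ 0.5196 -0.2261  0.1591]
top red [323. 245.] [ 0.5002 -0.0872  0.1614]
top yellow [354. 242.] [ 0.5079 -0.1558  0.1615]
top green [415. 235.] [ 0.5266 -0.2944  0.1613]
top blue [385. 239.] [ 0.5153 -0.2263  0.1614]
```

View pics/end_scene.png

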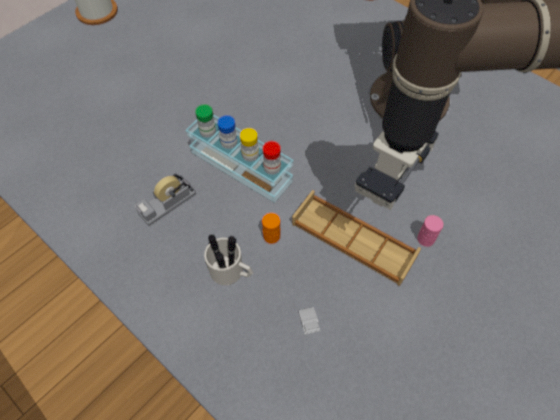

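View pics/end_top.png

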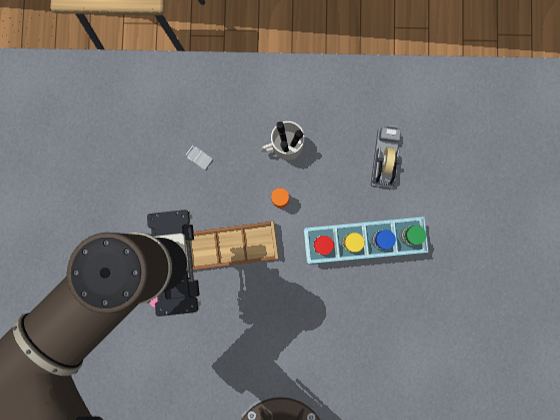

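Both views show red (323,245), yellow (354,242), blue (385,239) and green (415,235) upright in the tray, left to right. All lids are level at 0.16 m. The mug, dispenser, clip and look-alikes are where they were, and the arm is clear of everything.

```bash
python3 -c "
from plant import *
print(close_job())"
```

```text
the job is handed in; nothing more can be done
None
```

All four tins are now in the tray's upper tier, one to a compartment, in their rack order from the robot's left: red, yellow, blue, green. The job was handed in at about 24 s on the robot's clock.

- **Position:** In the last pictures every tin stands upright, with lid tops level at 0.159–0.162 m against the expected 0.160 m. Each centre is within about 4 mm of its compartment's centre. The two cameras disagree by about 4 mm in x, well inside the clearance.
- **Forces:** The highest force reading I saw was about 15 N, while pressing green down onto the tray floor. I only read force at the end of each move.
- **Left alone:** The mug, tape dispenser, clip and orange tin look unmoved in both views. The pink tin looks unmoved in the scene view, but the arm mostly hid it in the last top view. I judged all of these by eye and did not measure them.
- **Failures:** No check failed. The arm ended clear of everything.

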